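Turn the clay figure to the camera and take its picture

ROBOT

A 6-joint arm with a two-finger parallel gripper is mounted at the origin on the work surface. World frame = base frame: x ahead of the robot, y to its left, z up, the work surface at z = 0. Lengths are in m, angles in rad, forces in N, time in s.
With the tool pointing down it reaches from about 0.35 to 0.85 m from the base axis. Payload 8.1 kg.
Tool frame: the origin (TCP) lies between the finger pads; the fingertips stand manip.nose_length ahead of it and the grasp point (between the pads) lies 3 mm ahead of it (manip.nose_length is the distance from the TCP to the fingertips, in m); z points along the fingers, y is the line along which they close (so a half turn about z gives the same grasp; the last joint's range is limited). The gripper opens to 85 mm and grips with 20 to 120 N. Pads are 22 mm wide; open, the fingers measure 114 mm over their backs; the gripper's body (76 mm by 85 mm) begins 54 mm behind the grasp point. The pads swing forward as they close: fully open they stand 13 mm farther back than shut.
Start: joints at [1.092, 0.13, 1.488, -0, 1.523, -0.085], TCP at [0.23, 0.554, 0.253] pointing down, gripper open.
Joint ranges: [-2.96, 2.96], [-0.89, 2.26], [0.02, 2.5], [-1.34, 4.48], [0, 2.73], [-2.66, 2.66]. Speed limits (rad/s): [2.39, 2.39, 2.79, 3.14, 3.14, 3.14].

INTERFACE

Orientations are given as a 3x3 rotation matrix whose columns are the frame's x, y, z axes.
In Python, from workcell import manip, eyes gives the robot as it stands. The module is installed in compiled form; this text tells all that it offers.
- The arm moves only by the tool send_rows, never from a script. Its argument "rows" is a list of rows, each an object of numbers: "tx", "ty", "tz": the shift along the tool's x, y, z in m; "rx", "ry", "rz": the turn, a rotation vector about the tool's x, y, z in rad; "claw": the closure in counts, from 0 (fully open) to 255 (shut). In form: [{"tx": .., "ty": .., "tz": .., "rx": .., "ry": .., "rz": .., "claw": ..}, ...]. A call has exactly 10 rows; each row shifts and turns the commanded pose from where the row before left it, along the tool's axes as they then stand; what a row does not reach is not made up. A row lasts 1/12 s, in which the tool goes at most 41.7 mm and 7.16 degrees, less where a joint would pass 70% of its speed; a pose out of reach is approached as far as the arm can. A call with a gripper value outside its range is refused whole. The fingers move at their own pace and stop on an object; "squeeze" is the grip in N (left out, the last holds). Time passes only in rows, so rows that do not move let the fingers close, or fill a call up. It gives the time, the measured TCP pose, the force, the opening and the grip force at its end, in the units of the state.
- manip.state(): the state, without advancing time (a new reading comes with each control period).
- eyes.grab_frame(name): name is "scene" or "top"; returns a dict with "image" (384x512x3 uint8, red, green, blue), "range_z" (384x512 float32, m along the optical axis (not along the pixel's ray), 0 where there is no reading), "intrinsics" (3x3 intrinsics, pixels), "R" (3x3) and "t" (3): a world point X has camera coordinates R X + t. Camera axes: x right, y down, z forward; pixel columns grow to the right and rows downward; lengths in m; the calibration is good to about 2 mm. A picture is of the moment at which its call begins.
- manip.hand_in(): hands the job in; it is judged then, once.
The state is a dict: "t": time; "q": joint angles; "qd": joint speeds; "effort": joint torques, N m; "position": TCP position; "ee_rot": TCP orientation; "wrist_force": force on the tool from outside, world axes, zero at the start; "wrist_torque": the same for the moment, N m; "opening": finger opening in m; "gripper_force": force on a finger pad.
Only numpy, scipy, OpenCV 4.12 (cv2) and the standard library are available. Lean on these libraries where they do the work, as an engineer would, in place of code of your own. Each camera call takes 0.05 s, during which the arm holds its last target. There are 200 camera calls.

TASK

The freshly painted clay figure on the turntable is to be photographed: push one of the turntable's arms round with a fingertip until the figure squarely faces the camera, let go, and then press the remote shutter button fully down and release it; do not press it before the figure faces the camera. The paint is wet, so touch neither the figure nor the round plate it stands on, and leave the camera and all the other things on the table alone.

Things in the scene. Friction and masses are not known exactly. Their poses are not given: they have to be found in the camera images.
- foot: Fixed iron foot of the turntable (banding wheel), 140 mm across. Origin: on the table, on the wheel's vertical axis; its yaw has no visible meaning. Above it a hub with three arms and a round plate turn as one, freely several turns either way, carrying the figure. The bearing is stiff (0.1 N m, under 1 N at an arm's end): the wheel stays where it is left and does not coast.
- arm1_end (a point): Centre of the black ball (20 mm across) at the end of one of the turntable's three arms, 147 mm from the axis, 45 mm above the table. Each arm is a level steel bar, 12 mm thick, straight out from the axis at that height; between the plate's edge (85 mm out) and the ball it can be pushed sideways, either way. The arms stand at any angle to the figure.
- arm2_end (a point): The same point on the next arm, 120 degrees counter-clockwise from above.
- arm3_end (a point): The same point on the third arm, 120 degrees further counter-clockwise.
- figure: Loose clay figure of a woman in a ruffled skirt, 120 mm tall, 84 mm across, 0.3 kg, standing on the middle of the plate and turning with it. Origin: centre of its underside, on the wheel's axis. Its +x axis points out of its face, to the reddish bowl (40 mm across) held 42 mm in front of it; z is up. At the start it looks 40 to 180 degrees away from the camera, to either side.
- camera: Black and silver camera on a mini tripod, 173 mm tall, 108 mm wide, fixed to the table, its lens 126 mm up and pointing at the turntable's axis from 240 to 260 mm away. Origin: on the table under the camera. The lens looks along its own -x axis (the figure faces it when the figure's +x axis points at the camera).
- shutter (a joint): Travel of the remote shutter's push button: 0 up, 0.006 m fully down; spring, about 5 N fully down, comes back up by itself.
- shutter_top (a point): Centre of the top face of the remote shutter's push button: a silver round button, 28 mm across, in a low round black housing fixed to the table; pressed straight down.
- paint_jar: Bystander: closed jar of reddish paint, 60 mm across, 65 mm tall, origin centre of its underside.
- water_pot: Bystander: blue water pot, 84 mm across, 95 mm tall, origin centre of its underside.
- clay_cup: Bystander: white clay cup, 68 mm across, 85 mm tall, origin centre of its underside.
- brush: Bystander: blue-handled brush, 180 mm long, lying along its x axis.
- brush_b: Bystander: wooden-handled brush, 200 mm long, lying along its x axis.
- glaze: Bystander: white bottle with a black cap, 60 mm across, 150 mm tall, origin centre of its underside.
- wheel: The turning part: hub, three arms and the round aluminium plate that the figure stands on, 170 mm across, underside 58 mm and top 70 mm above the table. Origin: on the wheel's axis, at table height; its +x axis points along the arm of arm1_end.
Things that resemble listed ones, but are neither listed nor needed, are in the scene too. What is shaped like the part that bears shutter but blue or green is not meant.

How it is judged:
On the way, in this order (a step that is already met when the one before it is completed fails the run):
1. the figure has been turned to face the camera and stands still, the turntable let go (angle between the x axis of figure and the x axis of camera, either way round below 0.17 rad and x of camera in the frame of figure above 0.1 m and horizontal distance between figure and foot below 0.02 m and angle between figure's own z axis and vertical below 0.1 rad and angular speed of figure below 0.05 rad/s and contact force between the fingers and wheel below 0.1 N), for 0.3 s.
2. the shutter button is pressed fully down while the figure faces the camera (angle between the x axis of figure and the x axis of camera, either way round below 0.17 rad and x of camera in the frame of figure above 0.1 m and value of joint shutter above 0.0045 m), for 0.05 s.
At the end, for the whole second after the job is handed in: The figure stands upright (within 6 degrees) on the turntable, within 20 mm of its axis, at rest and facing the camera within 10 degrees; the shutter button has been pressed (at least 4.5 of 6 mm) after that and is up again (angle between the x axis of figure and the x axis of camera, either way round below 0.17 rad and x of camera in the frame of figure above 0.1 m and horizontal distance between figure and foot below 0.02 m and angle between figure's own z axis and vertical below 0.1 rad and angular speed of figure below 0.05 rad/s and value of joint shutter below 0.0015 m); the robot touches nothing.
It fails at once if the shutter button is pressed while the figure does not face the camera (value of joint shutter above 0.0045 m and not (angle between the x axis of figure and the x axis of camera, either way round below 0.17 rad and x of camera in the frame of figure above 0.1 m)).
It fails at once if the robot touches the wet figure or the plate it stands on (contact force between any of the fingers, the arm and figure above 0.3 N or contact force between any of the fingers, the arm and wheel_c0 above 1 N).
It fails at once if the robot bumps the camera (contact force between any of the fingers, the arm and camera above 2 N).
It fails at once if the figure is lifted off the turntable, shifted on it or tipped (height (world z) of figure above 0.085 m or height (world z) of figure below 0.055 m or horizontal distance between figure and foot above 0.03 m or angle between figure's own z axis and vertical above 0.3 rad).
It fails at once if another thing on the table is moved by more than 30 mm (distance of any of paint_jar, water_pot, clay_cup, brush, brush_b, glaze from where it was at the start of the episode above 0.03 m).
It also fails if it takes over 64 s, if anything falls off the work surface, if the arm or the gripper's body presses on something with over 40 N, if the wrist force passes 120 N, or if a joint passes its speed limit or range.

## Working session

There is one attempt and no reset: what is moved stays moved. The work goes in short steps, Python scripts to look and compute and a tool call to move; the robot and the scene stay as the last step left them, time stands still between calls to the robot, and variables do not carry over. Pictures are saved under pics/ and viewed, at most 10 in all, crops included, and the job is handed in when it is done.

Besides the shell and the picture viewer there is one more tool, called after "Request:" by a JSON object that holds its "api" and its "payload", one argument or row to a line. send_rows: Moves the arm, as the interface text tells. Its arguments: {"type":"object","properties":{"rows":{"type":"array"},"squeeze":{"type":"number"}},"required":["rows"]}

```bash
mkdir -p pics; cat > h.py <<'E'
import numpy as np, cv2
from workcell import manip, eyes
def grab(n):
    f=eyes.grab_frame(n); K,R,t=f["intrinsics"],f["R"],f["t"]
    z=f["range_z"]; v,u=np.mgrid[:z.shape[0],:z.shape[1]]
    c=np.stack([(u-K[0,2])/K[0,0]*z,(v-K[1,2])/K[1,1]*z,z],-1)
    f["P"]=(c-t)@R; f["P"][z==0]=np.nan
    return f
def save(f,n,box=None,s=1):
    im=f["image"][:,:,::-1]
    if box: im=im[box[1]:box[3],box[0]:box[2]]
    cv2.imwrite("pics/"+n,cv2.resize(im,None,fx=s,fy=s,interpolation=cv2.INTER_CUBIC))
E
python3 - <<'E'
from h import *
s=manip.state(); print(s["position"],s["ee_rot"],s["opening"],manip.nose_length,s["t"])
for n in("scene","top"):
    f=grab(n); save(f,n+"0.png",None,1.5); print(n,-f["R"].T@f["t"])
E
```

```text
[0.22995607 0.55361    0.2522269 ] [[-9.23453864e-01  3.83708501e-01 -8.64653644e-04]
 [ 3.83709446e-01  9.23452331e-01 -1.68941047e-03]
 [ 1.50225261e-04 -1.89186840e-03 -9.99998199e-01]] 0.08542253362079094 0.022 0.0
scene [ 1.08636587 -0.54733372  0.81930933]
top [ 0.38158363 -0.00945884  1.82085039]
```

View pics/scene0.png

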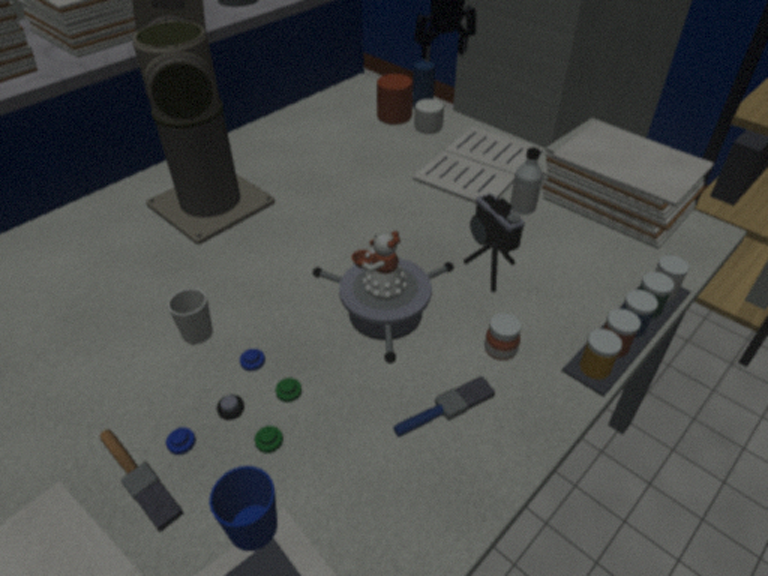

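View pics/top0.png

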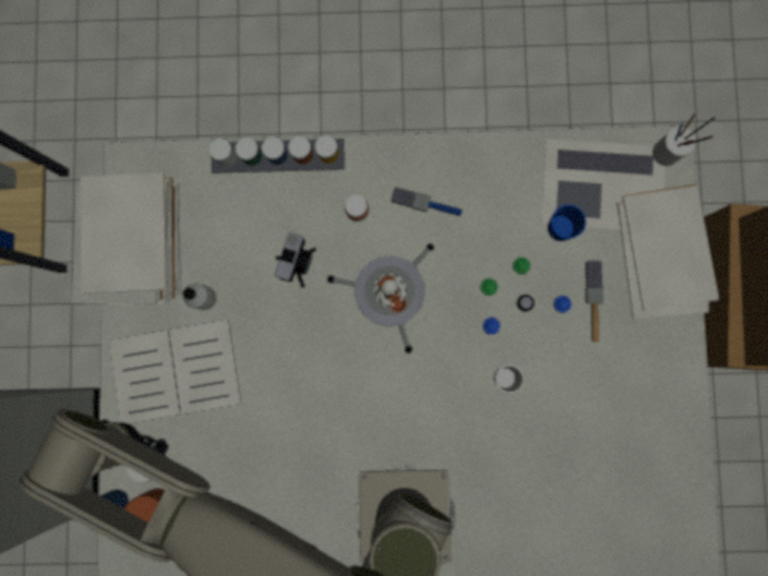

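The scene view shows the figure and wheel near (385,290) with the camera at (495,230). In the top view the wheel axis is near (390,291), the balls are at (331,279), (431,247) and (408,349), the camera is at (293,258), and the silver shutter is at (526,302). Next I'll measure these and zoom in on the figure.

```bash
cat >> h.py <<'E'
def ontoz(f,u,v,z):
    K,R,t=f["intrinsics"],f["R"],f["t"]
    d=R.T@np.linalg.inv(K)@[u,v,1]; o=-R.T@t
    return o+d*(z-o[2])/d[2]
E
python3 - <<'E'
from h import *
f=grab("top")
P=f["P"]
for n,u,v,z in [("b1",331,279,.045),("b2",431,247,.045),("b3",408,349,.045),("cam",291,258,.15),("sh",526,302,.03),("jar",357,208,.06),("brush",425,201,.02),("cup",508,378,.085),("green",489,287,.02),("blue",491,326,.02),("wheel",390,291,.07)]:
    u/=1.5;v/=1.5
    print(n,ontoz(f,u,v,z).round(3),P[round(v),round(u)].round(3))
# plate: depth pts at z~.07
m=(abs(P[...,2]-.07)<.006)&(np.hypot(P[...,0]-.46,P[...,1]+.0)<.15)
print(m.sum(),np.nanmean(P[m],0))
(c,r)=cv2.minEnclosingCircle(P[m][:,:2].astype(np.float32)); print(c,r)
save(f,"fig.png",(170,135,310,255),5)
s=grab("scene"); save(s,"figs.png",(195,130,375,265),4)
E
```

```text
b1 [0.576 0.163 0.045] [0.575 0.161 0.054]
b2 [ 0.648 -0.083  0.045] [ 0.645 -0.081  0.059]
b3 [ 0.401 -0.02   0.045] [ 0.4   -0.02   0.057]
cam [0.616 0.244 0.15 ] [0.613 0.241 0.169]
sh [ 0.509 -0.311  0.03 ] [ 0.511 -0.314  0.023]
jar [0.747 0.095 0.06 ] [0.745 0.095 0.062]
brush [ 0.768 -0.073  0.02 ] [ 0.768 -0.071  0.023]
cup [ 0.328 -0.252  0.085] [ 0.325 -0.265  0.004]
green [ 0.549 -0.224  0.02 ] [ 0.549 -0.222  0.034]
blue [ 0.453 -0.225  0.02 ] [ 0.454 -0.224  0.022]
wheel [0.541 0.019 0.07 ] [0.53  0.017 0.186]
942 [0.53576237 0.01924051 0.069969  ]
(0.542733907699585, 0.020212596282362938) 0.08426456898450851
```

View pics/fig.png

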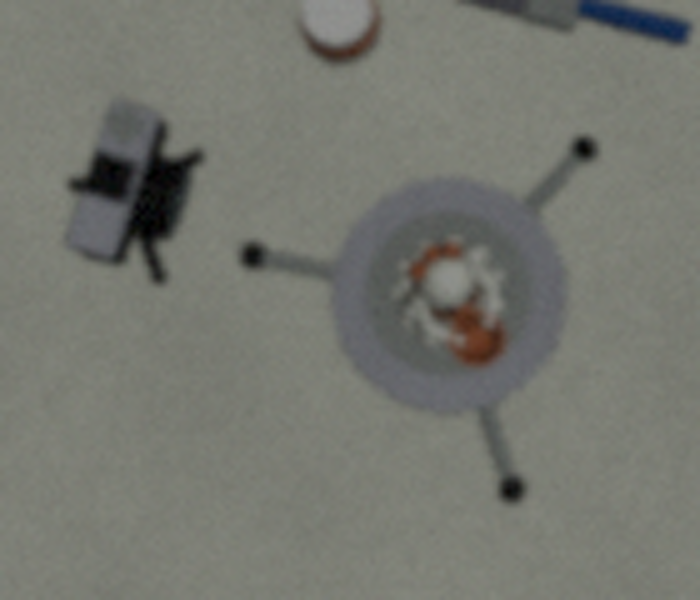

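View pics/figs.png

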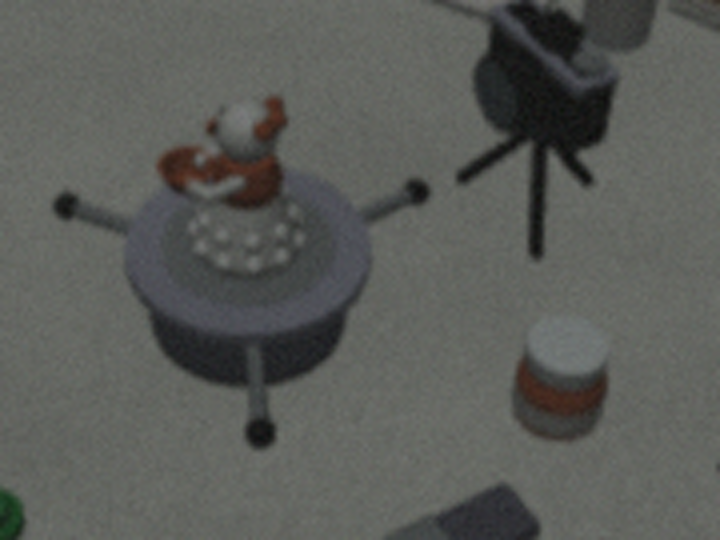

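The crops show the bowl at (478,340) in fig.png, pointing away from the camera at lower right. The camera body is at (118,182) and the lens at about (170,205).

```bash
cat >> h.py <<'E'
C=np.array([.5425,.020])
def measure(verb=1):
    f=grab("top"); s=grab("scene"); out=[]
    for g in(f,s):
        P=g["P"]; im=g["image"].astype(int); d=P[...,:2]-C; r=np.hypot(*np.moveaxis(d,-1,0))
        red=(im[...,0]>1.5*im[...,2])&(im[...,0]>60)
        m=red&(r>.025)&(r<.065)&(P[...,2]>.09)&(P[...,2]<.2)
        p=P[m]; c=np.median(p,0) if m.any() else np.full(3,np.nan); out.append((m.sum(),c.round(3),np.hypot(*(c[:2]-C)).round(3),np.degrees(np.arctan2(*(c[:2]-C)[::-1])).round(1)))
    print("bowl",out)
    P=f["P"]
    if verb:
        for g in(f,s):
            P=g["P"]; dd=P[...,:2]-[.616,.244]
            m=(P[...,2]>.10)&(P[...,2]<.19)&(np.hypot(*np.moveaxis(dd,-1,0))<.08)
            p=P[m]; q=p[p[:,2]>.14]
            print("cam",m.sum(),p.mean(0).round(3),cv2.minAreaRect((q[:,:2]*1000).astype(np.float32)))
            c=p.mean(0)[:2]-C; print(np.degrees(np.arctan2(c[1],c[0])),np.hypot(*c))
    # arms
    g=f; P=g["P"]; d=P[...,:2]-C; r=np.hypot(d[...,0],d[...,1])
    m=(r>.135)&(r<.158)&(P[...,2]>.03)&(P[...,2]<.07)
    a=np.degrees(np.arctan2(d[...,1],d[...,0]))[m]; 
    n,_,st,ct=cv2.connectedComponentsWithStats(m.astype(np.uint8))
    print("arms",[np.degrees(np.arctan2(*(np.median(d[_==i],0)[::-1]))).round(1) for i in range(1,n) if st[i,4]>2])
    return f,s
E
python3 - <<'E'
from h import *
f,s=measure()
P=f["P"]; im=f["image"].astype(int)
m=(P[...,2]>.01)&(np.hypot(P[...,0]-.51,P[...,1]+.312)<.04)
print(P[m].round(3).mean(0),P[m][:,2].max()); 
for v in range(195,209): print([f"{P[v,u,2]*1000:.0f}/{im[v,u].mean():.0f}" for u in range(343,359,2)])
for z in (.12,.13): 
  p=ontoz(f,265.6,203,z); print(p,np.degrees(np.arctan2(*(p[:2]-C)[::-1])))
E
```

```text
bowl [(np.int64(71), array([0.504, 0.002, 0.122]), np.float64(0.042), np.float64(-154.4)), (np.int64(65), array([0.499, 0.009, 0.129]), np.float64(0.045), np.float64(-166.2))]
cam 530 [0.616 0.238 0.155] ((616.8877563476562, 236.13430786132812), (64.31401062011719, 108.20755004882812), 71.593994140625)
71.46688521111783 0.22997001532113998
cam 976 [0.628 0.231 0.145] ((615.6015014648438, 237.4749755859375), (64.91536712646484, 112.67841339111328), 73.20099639892578)
67.94847041321084 0.22802075411809702
arms [np.float64(-42.7), np.float64(76.9), np.float64(-163.8)]
[ 0.50950562 -0.31142697  0.01802247] 0.03144169294077631
['1/121', '1/121', '4/115', '-1/109', '-3/110', '-6/118', '-2/119', '5/117']
['-6/124', '1/117', '3/94', '14/77', '21/75', '-5/102', '3/121', '4/119']
['2/118', '-8/105', '8/59', '15/46', '14/53', '12/75', '2/113', '3/119']
['7/118', '1/84', '12/35', '10/69', '29/79', '12/64', '0/94', '-2/119']
['-2/118', '9/61', '12/49', '19/89', '21/96', '12/69', '9/77', '-3/114']
['4/112', '13/47', '12/66', '20/100', '27/102', '24/86', '19/61', '2/115']
['4/107', '17/41', '19/72', '31/97', '21/102', '16/92', '13/65', '5/112']
['1/105', '8/37', '15/70', '25/102', '27/102', '26/95', '11/59', '-3/114']
['7/107', '14/42', '14/59', '25/95', '23/97', '25/82', '19/61', '0/118']
['-7/112', '4/55', '12/45', '25/86', '17/92', '15/64', '1/72', '1/119']
['6/120', '0/81', '11/33', '8/54', '9/63', '11/48', '-1/90', '9/116']
['3/124', '1/102', '10/58', '17/36', '8/44', '17/64', '-2/106', '6/120']
['-2/125', '-5/121', '3/92', '14/63', '10/67', '7/100', '6/119', '-18/121']
['-3/124', '-1/124', '-6/114', '4/103', '-2/108', '2/116', '4/122', '-5/122']
[ 5.04143598e-01 -3.47454332e-04  1.20000000e-01] -152.05476869557944
[ 5.03423017e-01 -4.01023898e-04  1.30000000e-01] -152.43216992718524
```

```bash
python3 - <<'E'
from h import *
f=grab("top");P=f["P"]
# arm heights along base azimuth 62.6deg
a=1.092; e=np.array([np.cos(a),np.sin(a)]); n=np.array([-e[1],e[0]])
s=P[...,:2]@e; w=P[...,:2]@n
for g,k in((f,"top"),(grab("scene"),"scene")):
  P=g["P"]; s=P[...,:2]@e; w=P[...,:2]@n
  for x in np.arange(0,.8,.05):
    m=(abs(s-x)<.025)&(abs(w)<.25)&(P[...,2]>.1)
    if m.sum()>5: print(k,round(x,2),m.sum(),"z",np.percentile(P[m][:,2],[1,50,99]).round(3),"w",np.percentile(w[m],[1,99]).round(3))
E
```

```text
top 0.0 924 z [0.265 0.392 0.401] w [-0.096  0.033]
top 0.05 996 z [0.113 0.383 0.658] w [-0.095  0.05 ]
top 0.1 174 z [0.637 0.679 0.709] w [-0.026 -0.011]
top 0.15 406 z [0.628 0.695 0.71 ] w [-0.015  0.013]
top 0.2 676 z [0.62  0.693 0.704] w [-0.015  0.04 ]
top 0.25 936 z [0.609 0.685 0.695] w [-0.014  0.067]
top 0.3 1127 z [0.603 0.675 0.685] w [-0.013  0.094]
top 0.35 1135 z [0.595 0.661 0.674] w [-0.015  0.109]
top 0.4 1197 z [0.568 0.648 0.661] w [-0.016  0.112]
top 0.45 809 z [0.559 0.636 0.654] w [-0.016  0.113]
top 0.5 816 z [0.315 0.632 0.652] w [-0.016  0.112]
top 0.55 1804 z [0.103 0.614 0.651] w [-0.017  0.245]
top 0.6 1430 z [0.107 0.639 0.649] w [-0.018  0.241]
top 0.65 254 z [0.101 0.624 0.637] w [-0.249  0.248]
top 0.7 18 z [0.1   0.111 0.151] w [-0.248 -0.235]
top 0.75 115 z [0.101 0.113 0.127] w [-0.249 -0.194]
scene 0.0 2206 z [0.104 0.324 0.412] w [-0.095  0.132]
scene 0.05 1755 z [0.106 0.326 0.408] w [-0.094  0.133]
scene 0.1 18 z [0.36  0.39  0.406] w [0.124 0.133]
scene 0.5 52 z [0.101 0.108 0.302] w [0.046 0.248]
scene 0.55 496 z [0.102 0.311 0.378] w [0.026 0.244]
scene 0.6 290 z [0.105 0.341 0.383] w [0.012 0.238]
scene 0.65 290 z [0.104 0.303 0.363] w [-0.248  0.249]
scene 0.7 7 z [0.151 0.151 0.153] w [-0.248 -0.242]
scene 0.75 82 z [0.101 0.114 0.123] w [-0.25  -0.188]
```

Request:
{"api": "send_rows", "payload": {
  "rows": [
    {"tz": -0.02,"claw": 255},
    {"tz": -0.02,"claw": 255},
    {"tz": -0.02,"claw": 255},
    {"tz": -0.02,"claw": 255},
    {"tz": -0.02,"claw": 255},
    {"tx": -0.015,"ty": -0.009,"claw": 255},
    {"tx": -0.03,"ty": -0.018,"claw": 255},
    {"tx": -0.03,"ty": -0.018,"claw": 255},
    {"tx": -0.03,"ty": -0.018,"claw": 255},
    {"tx": -0.03,"ty": -0.018,"claw": 255}
  ]
}}

```text
invalid input
```

Request:
{"api": "send_rows", "payload": {
  "rows": [
    {"tx": -0.03,"ty": -0.018,"claw": 255},
    {"tx": -0.03,"ty": -0.018,"claw": 255},
    {"tx": -0.03,"ty": -0.018,"claw": 255},
    {"tx": -0.03,"ty": -0.018,"claw": 255},
    {"tx": -0.03,"ty": -0.018,"claw": 255},
    {"tx": -0.03,"ty": -0.018,"claw": 255},
    {"tx": -0.03,"ty": -0.018,"claw": 255},
    {"tx": -0.03,"ty": -0.018,"claw": 255},
    {"tx": -0.03,"ty": -0.018,"claw": 255},
    {"tx": -0.03,"ty": -0.018,"claw": 255}
  ]
}}

```text
invalid input
```

Request:
{"api": "send_rows", "payload": {
  "rows": [
    {"tx": -0.03,"ty": -0.018,"claw": 255},
    {"tx": -0.03,"ty": -0.018,"claw": 255},
    {"tx": -0.03,"ty": -0.018,"claw": 255},
    {"tx": -0.03,"ty": -0.018,"claw": 255},
    {"tx": -0.03,"ty": -0.018,"claw": 255},
    {"tx": -0.02,"ty": -0.013,"rz": 0.04,"claw": 255},
    {"claw": 255},
    {"claw": 255},
    {"claw": 255},
    {"claw": 255}
  ]
}}

```text
invalid input
```

```bash
cat >> h.py <<'E'
def tgt(az,r,z):
    s=manip.state(); p=np.array(s["position"]); R=np.array(s["ee_rot"])
    a=np.radians(az); w=np.array([*(C+r*np.array([np.cos(a),np.sin(a)])),z])
    yaw=np.arctan2(R[1,0],R[0,0]); d=p[:2]-C
    print("t",s["t"],"p",p.round(4),"az",np.degrees(np.arctan2(d[1],d[0])).round(1),"r",np.hypot(*d).round(4),"yaw",np.degrees(yaw).round(1),"zaxis",R[:,2].round(4),"open",s["opening"],"F",np.round(s["wrist_force"],2))
    print("tool delta",(R.T@(w-p)).round(4),"rz",-((a+np.pi-yaw+np.pi)%(2*np.pi)-np.pi))
E
python3 -c "
from h import *
tgt(-25,.12,.055)"
```

```text
t 0.4 p [0.2302 0.554  0.2531] az 120.3 r 0.6187 yaw 157.4 zaxis [-1.e-04 -2.e-04 -1.e+00] open 0.08529465574741622 F [ 0.19 -0.21  0.75]
tool delta [-0.6132 -0.3784  0.1982] rz 0.04254549926130302
```

Request:
{"api": "send_rows", "payload": {
  "rows": [
    {"tx": 0,"ty": 0,"tz": -0.02,"rx": 0,"ry": 0,"rz": 0,"claw": 255},
    {"tx": 0,"ty": 0,"tz": -0.02,"rx": 0,"ry": 0,"rz": 0,"claw": 255},
    {"tx": 0,"ty": 0,"tz": -0.02,"rx": 0,"ry": 0,"rz": 0,"claw": 255},
    {"tx": 0,"ty": 0,"tz": -0.02,"rx": 0,"ry": 0,"rz": 0,"claw": 255},
    {"tx": 0,"ty": 0,"tz": -0.02,"rx": 0,"ry": 0,"rz": 0,"claw": 255},
    {"tx": -0.015,"ty": -0.009,"tz": 0,"rx": 0,"ry": 0,"rz": 0,"claw": 255},
    {"tx": -0.03,"ty": -0.018,"tz": 0,"rx": 0,"ry": 0,"rz": 0,"claw": 255},
    {"tx": -0.03,"ty": -0.018,"tz": 0,"rx": 0,"ry": 0,"rz": 0,"claw": 255},
    {"tx": -0.03,"ty": -0.018,"tz": 0,"rx": 0,"ry": 0,"rz": 0,"claw": 255},
    {"tx": -0.03,"ty": -0.018,"tz": 0,"rx": 0,"ry": 0,"rz": 0,"claw": 255}
  ]
}}

```text
t: 1.23
position: [0.3243, 0.4263, 0.3534]
ee_rot: [[-0.924, 0.383, 0.0], [0.383, 0.924, 0.0], [-0.0, 0.0, -1.0]]
wrist_force: [0.4, -0.4, 0.4]
opening: -0.0002
gripper_force: 0.0
```

Request:
{"api": "send_rows", "payload": {
  "rows": [
    {"tx": -0.03,"ty": -0.019,"tz": 0,"rx": 0,"ry": 0,"rz": 0,"claw": 255},
    {"tx": -0.03,"ty": -0.019,"tz": 0,"rx": 0,"ry": 0,"rz": 0,"claw": 255},
    {"tx": -0.03,"ty": -0.019,"tz": 0,"rx": 0,"ry": 0,"rz": 0,"claw": 255},
    {"tx": -0.03,"ty": -0.019,"tz": 0,"rx": 0,"ry": 0,"rz": 0,"claw": 255},
    {"tx": -0.03,"ty": -0.019,"tz": 0,"rx": 0,"ry": 0,"rz": 0,"claw": 255},
    {"tx": -0.03,"ty": -0.019,"tz": 0,"rx": 0,"ry": 0,"rz": 0,"claw": 255},
    {"tx": -0.03,"ty": -0.019,"tz": 0,"rx": 0,"ry": 0,"rz": 0,"claw": 255},
    {"tx": -0.03,"ty": -0.019,"tz": 0,"rx": 0,"ry": 0,"rz": 0,"claw": 255},
    {"tx": -0.03,"ty": -0.019,"tz": 0,"rx": 0,"ry": 0,"rz": 0,"claw": 255},
    {"tx": -0.03,"ty": -0.019,"tz": 0,"rx": 0,"ry": 0,"rz": 0,"claw": 255}
  ]
}}

```text
t: 2.07
position: [0.5287, 0.1353, 0.3535]
ee_rot: [[-0.923, 0.384, 0.0], [0.384, 0.923, 0.0], [-0.0, 0.0, -1.0]]
wrist_force: [0.9, 1.5, 0.1]
opening: 0.0001
gripper_force: 0.0
```

Request:
{"api": "send_rows", "payload": {
  "rows": [
    {"tx": -0.03,"ty": -0.018,"tz": 0,"rx": 0,"ry": 0,"rz": 0,"claw": 255},
    {"tx": -0.03,"ty": -0.018,"tz": 0,"rx": 0,"ry": 0,"rz": 0,"claw": 255},
    {"tx": -0.03,"ty": -0.018,"tz": 0,"rx": 0,"ry": 0,"rz": 0,"claw": 255},
    {"tx": -0.03,"ty": -0.018,"tz": 0,"rx": 0,"ry": 0,"rz": 0,"claw": 255},
    {"tx": -0.03,"ty": -0.018,"tz": 0,"rx": 0,"ry": 0,"rz": 0,"claw": 255},
    {"tx": -0.02,"ty": -0.013,"tz": 0,"rx": 0,"ry": 0,"rz": 0.04,"claw": 255},
    {"tx": 0,"ty": 0,"tz": 0,"rx": 0,"ry": 0,"rz": 0,"claw": 255},
    {"tx": 0,"ty": 0,"tz": 0,"rx": 0,"ry": 0,"rz": 0,"claw": 255},
    {"tx": 0,"ty": 0,"tz": 0,"rx": 0,"ry": 0,"rz": 0,"claw": 255},
    {"tx": 0,"ty": 0,"tz": 0,"rx": 0,"ry": 0,"rz": 0,"claw": 255}
  ]
}}

```text
t: 2.9
position: [0.6451, -0.0225, 0.3535]
ee_rot: [[-0.908, 0.419, 0.0], [0.419, 0.908, 0.0], [-0.0, 0.0, -1.0]]
wrist_force: [-0.4, 0.4, 0.3]
opening: 0.0
gripper_force: 0.0
```

```bash
python3 -c "
from h import *
tgt(-25,.12,.055)
f=grab('scene'); save(f,'above.png',None,1.5)"
```

```text
t 2.9 p [ 0.6451 -0.0225  0.3535] az -22.5 r 0.111 yaw 155.2 zaxis [ 2.e-04  3.e-04 -1.e+00] open 2.7286451120777025e-05 F [-0.4   0.37  0.28]
tool delta [-0.009  -0.005   0.2985] rz 0.0038205512410218745
```

View pics/above.png

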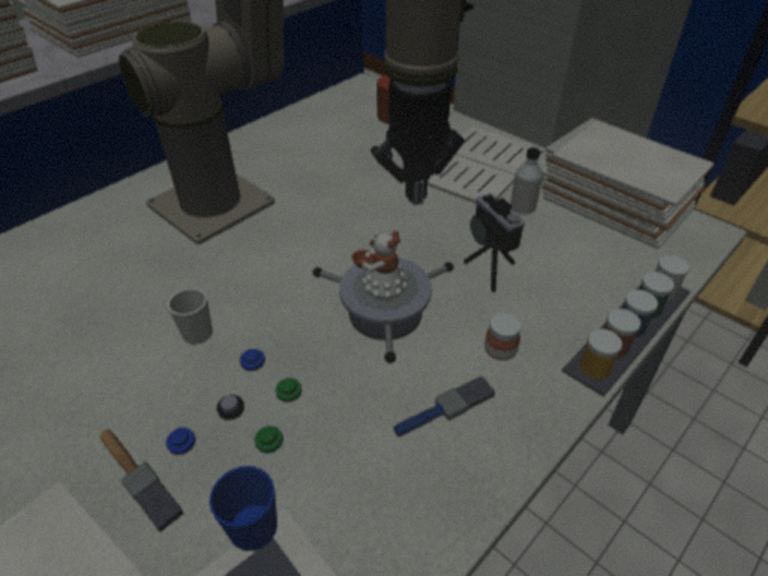

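The view shows the closed gripper (tip at (417,195)) high above the wheel, and nothing on the table has moved. I'll lower it beside the far arm.

Request:
{"api": "send_rows", "payload": {
  "rows": [
    {"tx": -0.009,"ty": -0.005,"tz": 0.01,"rx": 0,"ry": 0,"rz": 0,"claw": 255},
    {"tx": 0,"ty": 0,"tz": 0.035,"rx": 0,"ry": 0,"rz": 0,"claw": 255},
    {"tx": 0,"ty": 0,"tz": 0.04,"rx": 0,"ry": 0,"rz": 0,"claw": 255},
    {"tx": 0,"ty": 0,"tz": 0.04,"rx": 0,"ry": 0,"rz": 0,"claw": 255},
    {"tx": 0,"ty": 0,"tz": 0.04,"rx": 0,"ry": 0,"rz": 0,"claw": 255},
    {"tx": 0,"ty": 0,"tz": 0.03,"rx": 0,"ry": 0,"rz": 0,"claw": 255},
    {"tx": 0,"ty": 0,"tz": 0.02,"rx": 0,"ry": 0,"rz": 0,"claw": 255},
    {"tx": 0,"ty": 0,"tz": 0.01,"rx": 0,"ry": 0,"rz": 0,"claw": 255},
    {"tx": 0,"ty": 0,"tz": 0,"rx": 0,"ry": 0,"rz": 0,"claw": 255},
    {"tx": 0,"ty": 0,"tz": 0,"rx": 0,"ry": 0,"rz": 0,"claw": 255}
  ]
}}

```text
t: 3.78
position: [0.6516, -0.0316, 0.1287]
ee_rot: [[-0.908, 0.42, 0.0], [0.42, 0.908, -0.0], [-0.0, -0.0, -1.0]]
wrist_force: [0.7, -0.2, -0.5]
opening: -0.0002
gripper_force: 0.0
```

```bash
python3 -c "
from h import *
tgt(-25,.12,.055)
f=grab('scene'); save(f,'above2.png',(200,80,360,260),3.3)"
```

```text
t 3.7833 p [ 0.6516 -0.0316  0.1287] az -25.3 r 0.1207 yaw 155.2 zaxis [ 1.e-04 -1.e-04 -1.e+00] open -0.00019901247489432686 F [ 0.69 -0.25 -0.53]
tool delta [0.0007 0.0007 0.0737] rz 0.002993235216685708
```

View pics/above2.png

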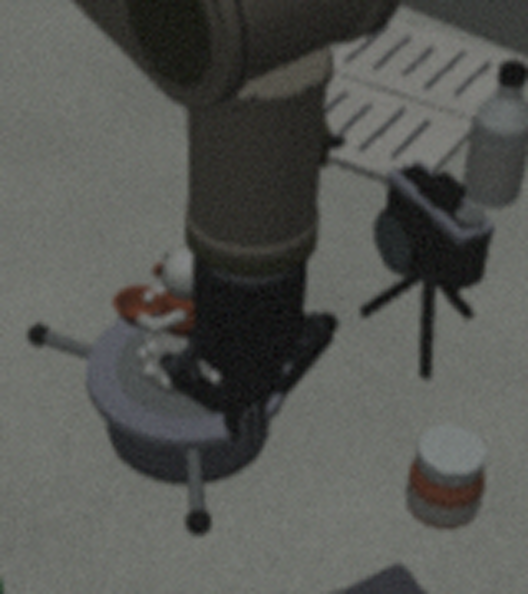

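The tip at (235,430) sits beside the arm (193,470) and clear of the plate. The knuckles are above plate level, so I'll go down the remaining 73 mm.

Request:
{"api": "send_rows", "payload": {
  "rows": [
    {"tx": 0,"ty": 0,"tz": 0.01,"rx": 0,"ry": 0,"rz": 0,"claw": 255},
    {"tx": 0,"ty": 0,"tz": 0.015,"rx": 0,"ry": 0,"rz": 0,"claw": 255},
    {"tx": 0,"ty": 0,"tz": 0.015,"rx": 0,"ry": 0,"rz": 0,"claw": 255},
    {"tx": 0,"ty": 0,"tz": 0.015,"rx": 0,"ry": 0,"rz": 0,"claw": 255},
    {"tx": 0,"ty": 0,"tz": 0.012,"rx": 0,"ry": 0,"rz": 0,"claw": 255},
    {"tx": 0,"ty": 0,"tz": 0.006,"rx": 0,"ry": 0,"rz": 0,"claw": 255},
    {"tx": 0,"ty": 0,"tz": 0,"rx": 0,"ry": 0,"rz": 0,"claw": 255},
    {"tx": 0,"ty": 0,"tz": 0,"rx": 0,"ry": 0,"rz": 0,"claw": 255},
    {"tx": 0,"ty": 0,"tz": 0,"rx": 0,"ry": 0,"rz": 0,"claw": 255},
    {"tx": 0,"ty": 0,"tz": 0,"rx": 0,"ry": 0,"rz": 0,"claw": 255}
  ]
}}

```text
t: 4.67
position: [0.6523, -0.0318, 0.0565]
ee_rot: [[-0.907, 0.42, 0.002], [0.42, 0.907, -0.0], [-0.002, 0.001, -1.0]]
wrist_force: [-0.2, -0.2, 0.7]
opening: -0.0
gripper_force: 0.0
```

Request:
{"api": "send_rows", "payload": {
  "rows": [
    {"tx": 0.0001,"ty": -0.003,"tz": 0,"rx": 0,"ry": 0,"rz": 0.025,"claw": 255},
    {"tx": 0.0001,"ty": -0.003,"tz": 0,"rx": 0,"ry": 0,"rz": 0.025,"claw": 255},
    {"tx": 0.0001,"ty": -0.003,"tz": 0,"rx": 0,"ry": 0,"rz": 0.025,"claw": 255},
    {"tx": 0.0001,"ty": -0.003,"tz": 0,"rx": 0,"ry": 0,"rz": 0.025,"claw": 255},
    {"tx": 0.0001,"ty": -0.003,"tz": 0,"rx": 0,"ry": 0,"rz": 0.025,"claw": 255},
    {"tx": 0.0001,"ty": -0.003,"tz": 0,"rx": 0,"ry": 0,"rz": 0.025,"claw": 255},
    {"tx": 0.0001,"ty": -0.003,"tz": 0,"rx": 0,"ry": 0,"rz": 0.025,"claw": 255},
    {"tx": 0.0001,"ty": -0.003,"tz": 0,"rx": 0,"ry": 0,"rz": 0.025,"claw": 255},
    {"tx": 0.0001,"ty": -0.003,"tz": 0,"rx": 0,"ry": 0,"rz": 0.025,"claw": 255},
    {"tx": 0.0001,"ty": -0.003,"tz": 0,"rx": 0,"ry": 0,"rz": 0.025,"claw": 255}
  ]
}}

```text
t: 5.5
position: [0.6349, -0.057, 0.0554]
ee_rot: [[-0.774, 0.634, 0.0], [0.634, 0.774, -0.0], [-0.0, 0.0, -1.0]]
wrist_force: [-0.0, 0.2, -0.4]
opening: -0.0002
gripper_force: 0.5
```

```bash
python3 -c "
from h import *
tgt(-39.3,.12,.055); measure(0)"
```

```text
t 5.5 p [ 0.6349 -0.057   0.0554] az -39.8 r 0.1203 yaw 140.7 zaxis [ 1.e-04 -0.e+00 -1.e+00] open -0.00018632237783765686 F [-0.02  0.22 -0.37]
tool delta [0.0003 0.001  0.0004] rz -0.00041664898080862045
bowl [(np.int64(2), array([0.519, 0.008, 0.152]), np.float64(0.026), np.float64(-152.6)), (np.int64(48), array([0.493, 0.009, 0.13 ]), np.float64(0.051), np.float64(-167.7))]
arms [np.float64(69.6)]
```

Request:
{"api": "send_rows", "payload": {
  "rows": [
    {"tx": 0.00015,"ty": -0.006,"tz": 0,"rx": 0,"ry": 0,"rz": 0.05,"claw": 255},
    {"tx": 0.00015,"ty": -0.006,"tz": 0,"rx": 0,"ry": 0,"rz": 0.05,"claw": 255},
    {"tx": 0.00015,"ty": -0.006,"tz": 0,"rx": 0,"ry": 0,"rz": 0.05,"claw": 255},
    {"tx": 0.00015,"ty": -0.006,"tz": 0,"rx": 0,"ry": 0,"rz": 0.05,"claw": 255},
    {"tx": 0.00015,"ty": -0.006,"tz": 0,"rx": 0,"ry": 0,"rz": 0.05,"claw": 255},
    {"tx": 0.00015,"ty": -0.006,"tz": 0,"rx": 0,"ry": 0,"rz": 0.05,"claw": 255},
    {"tx": 0.00015,"ty": -0.006,"tz": 0,"rx": 0,"ry": 0,"rz": 0.05,"claw": 255},
    {"tx": 0.00015,"ty": -0.006,"tz": 0,"rx": 0,"ry": 0,"rz": 0.05,"claw": 255},
    {"tx": 0.00015,"ty": -0.006,"tz": 0,"rx": 0,"ry": 0,"rz": 0.05,"claw": 255},
    {"tx": 0.00015,"ty": -0.006,"tz": 0,"rx": 0,"ry": 0,"rz": 0.05,"claw": 255}
  ]
}}

```text
t: 6.43
position: [0.5872, -0.0921, 0.0553]
ee_rot: [[-0.375, 0.927, 0.0], [0.927, 0.375, 0.0], [0.0, 0.0, -1.0]]
wrist_force: [0.8, 1.2, 0.4]
opening: -0.0001
gripper_force: 0.5
```

Request:
{"api": "send_rows", "payload": {
  "rows": [
    {"tx": 0.00015,"ty": -0.006,"tz": 0,"rx": 0,"ry": 0,"rz": 0.05,"claw": 255},
    {"tx": 0.00015,"ty": -0.006,"tz": 0,"rx": 0,"ry": 0,"rz": 0.05,"claw": 255},
    {"tx": 0.00015,"ty": -0.006,"tz": 0,"rx": 0,"ry": 0,"rz": 0.05,"claw": 255},
    {"tx": 0.00015,"ty": -0.006,"tz": 0,"rx": 0,"ry": 0,"rz": 0.05,"claw": 255},
    {"tx": 0.00015,"ty": -0.006,"tz": 0,"rx": 0,"ry": 0,"rz": 0.05,"claw": 255},
    {"tx": 0.00015,"ty": -0.006,"tz": 0,"rx": 0,"ry": 0,"rz": 0.05,"claw": 255},
    {"tx": 0.00015,"ty": -0.006,"tz": 0,"rx": 0,"ry": 0,"rz": 0.05,"claw": 255},
    {"tx": 0.00015,"ty": -0.006,"tz": 0,"rx": 0,"ry": 0,"rz": 0.05,"claw": 255},
    {"tx": 0.00015,"ty": -0.006,"tz": 0,"rx": 0,"ry": 0,"rz": 0.05,"claw": 255},
    {"tx": 0.00015,"ty": -0.006,"tz": 0,"rx": 0,"ry": 0,"rz": 0.05,"claw": 255}
  ]
}}

```text
t: 7.27
position: [0.5284, -0.1002, 0.0554]
ee_rot: [[0.115, 0.993, 0.0], [0.993, -0.115, -0.0], [-0.0, 0.0, -1.0]]
wrist_force: [0.4, 0.7, -1.2]
opening: -0.0
gripper_force: 0.5
```

```bash
python3 -c "
from h import *
tgt(-97.1,.12,.055); measure(0)"
```

```text
t 7.2667 p [ 0.5284 -0.1002  0.0554] az -96.7 r 0.1211 yaw 83.4 zaxis [ 5.e-04 -1.e-04 -1.e+00] open -1.9378279186546873e-05 F [ 0.42  0.7  -1.16]
tool delta [ 0.0011 -0.0008  0.0004] rz 0.00863740231182275
bowl [(np.int64(77), array([0.509, 0.044, 0.125]), np.float64(0.041), np.float64(144.9)), (np.int64(6), array([0.5  , 0.031, 0.135]), np.float64(0.044), np.float64(165.3))]
arms [np.float64(14.4), np.float64(-108.1), np.float64(133.8)]
```

Request:
{"api": "send_rows", "payload": {
  "rows": [
    {"tx": 0.0002,"ty": -0.006,"tz": 0,"rx": 0,"ry": 0,"rz": 0.05,"claw": 255},
    {"tx": 0.0002,"ty": -0.006,"tz": 0,"rx": 0,"ry": 0,"rz": 0.05,"claw": 255},
    {"tx": 0.0002,"ty": -0.006,"tz": 0,"rx": 0,"ry": 0,"rz": 0.05,"claw": 255},
    {"tx": 0.0002,"ty": -0.006,"tz": 0,"rx": 0,"ry": 0,"rz": 0.05,"claw": 255},
    {"tx": 0.0002,"ty": -0.006,"tz": 0,"rx": 0,"ry": 0,"rz": 0.05,"claw": 255},
    {"tx": 0.0002,"ty": -0.006,"tz": 0,"rx": 0,"ry": 0,"rz": 0.05,"claw": 255},
    {"tx": 0.0002,"ty": -0.006,"tz": 0,"rx": 0,"ry": 0,"rz": 0.05,"claw": 255},
    {"tx": 0.0002,"ty": -0.006,"tz": 0,"rx": 0,"ry": 0,"rz": 0.05,"claw": 255},
    {"tx": 0.0002,"ty": -0.006,"tz": 0,"rx": 0,"ry": 0,"rz": 0.05,"claw": 255},
    {"tx": 0.0002,"ty": -0.006,"tz": 0,"rx": 0,"ry": 0,"rz": 0.05,"claw": 255}
  ]
}}

```text
t: 8.2
position: [0.4733, -0.0789, 0.0556]
ee_rot: [[0.576, 0.818, 0.001], [0.818, -0.576, -0.001], [-0.0, 0.001, -1.0]]
wrist_force: [0.4, -1.3, 0.0]
opening: -0.0001
gripper_force: 0.5
```

Request:
{"api": "send_rows", "payload": {
  "rows": [
    {"tx": 0.0002,"ty": -0.006,"tz": 0,"rx": 0,"ry": 0,"rz": 0.05,"claw": 255},
    {"tx": 0.0002,"ty": -0.006,"tz": 0,"rx": 0,"ry": 0,"rz": 0.05,"claw": 255},
    {"tx": 0.0002,"ty": -0.006,"tz": 0,"rx": 0,"ry": 0,"rz": 0.05,"claw": 255},
    {"tx": 0.0002,"ty": -0.006,"tz": 0,"rx": 0,"ry": 0,"rz": 0.05,"claw": 255},
    {"tx": 0.0002,"ty": -0.006,"tz": 0,"rx": 0,"ry": 0,"rz": 0.05,"claw": 255},
    {"tx": 0.0002,"ty": -0.006,"tz": 0,"rx": 0,"ry": 0,"rz": 0.05,"claw": 255},
    {"tx": 0.0002,"ty": -0.006,"tz": 0,"rx": 0,"ry": 0,"rz": 0.05,"claw": 255},
    {"tx": 0.0001,"ty": -0.003,"tz": 0,"rx": 0,"ry": 0,"rz": 0.025,"claw": 255},
    {"tx": 0,"ty": 0,"tz": 0,"rx": 0,"ry": 0,"rz": 0,"claw": 255},
    {"tx": 0,"ty": 0,"tz": 0,"rx": 0,"ry": 0,"rz": 0,"claw": 255}
  ]
}}

```text
t: 9.03
position: [0.4425, -0.0463, 0.0554]
ee_rot: [[0.833, 0.553, 0.0], [0.553, -0.833, -0.0], [0.0, 0.0, -1.0]]
wrist_force: [0.1, -0.0, 1.0]
opening: -0.0002
gripper_force: 0.0
```

```bash
python3 -c "
from h import *
tgt(-166,.12,.055); f,s=measure(1); save(f,'top2.png',(170,125,310,245),5)
m=cv2.cvtColor(f['image'],cv2.COLOR_RGB2HSV)"
```

```text
t 9.0333 p [ 0.4425 -0.0463  0.0554] az -146.5 r 0.12 yaw 33.5 zaxis [ 3.e-04 -1.e-04 -1.e+00] open -0.0001683967002144506 F [ 0.11 -0.04  0.99]
tool delta [ 0.0069 -0.0401  0.0004] rz 0.3410712349639331
bowl [(np.int64(68), array([0.538, 0.067, 0.126]), np.float64(0.047), np.float64(95.6)), (np.int64(59), array([0.535, 0.076, 0.128]), np.float64(0.056), np.float64(97.7))]
cam 528 [0.616 0.238 0.155] ((616.31787109375, 235.28326416015625), (66.28450012207031, 107.98149108886719), 71.2359619140625)
71.4485362939598 0.23000887986928206
cam 977 [0.628 0.231 0.145] ((615.9239501953125, 237.69793701171875), (63.53775405883789, 110.70230102539062), 72.77118682861328)
67.94155416208159 0.22792381269352607
arms [np.float64(-35.2), np.float64(84.2), np.float64(-157.2)]
```

View pics/top2.png

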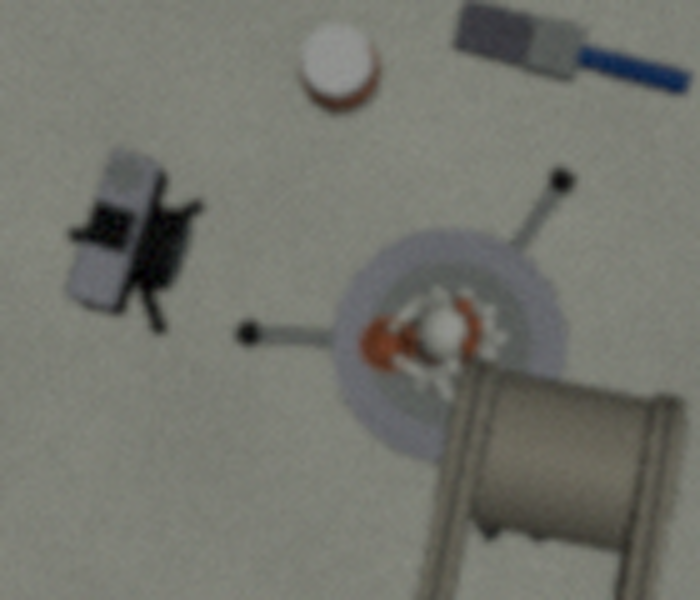

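The top crop shows the bowl at (382,343), about 22° counter-clockwise short of the camera direction (lens at about (170,245)). I'll push 0.39 rad more.

Request:
{"api": "send_rows", "payload": {
  "rows": [
    {"tx": 0.0001,"ty": -0.004,"tz": 0,"rx": 0,"ry": 0,"rz": 0.035,"claw": 255},
    {"tx": 0.0002,"ty": -0.006,"tz": 0,"rx": 0,"ry": 0,"rz": 0.05,"claw": 255},
    {"tx": 0.0002,"ty": -0.006,"tz": 0,"rx": 0,"ry": 0,"rz": 0.05,"claw": 255},
    {"tx": 0.0002,"ty": -0.006,"tz": 0,"rx": 0,"ry": 0,"rz": 0.05,"claw": 255},
    {"tx": 0.0002,"ty": -0.006,"tz": 0,"rx": 0,"ry": 0,"rz": 0.05,"claw": 255},
    {"tx": 0.0002,"ty": -0.006,"tz": 0,"rx": 0,"ry": 0,"rz": 0.05,"claw": 255},
    {"tx": 0.0002,"ty": -0.006,"tz": 0,"rx": 0,"ry": 0,"rz": 0.05,"claw": 255},
    {"tx": 0.0001,"ty": -0.004,"tz": 0,"rx": 0,"ry": 0,"rz": 0.033,"claw": 255},
    {"tx": 0.0001,"ty": -0.003,"tz": 0,"rx": 0,"ry": 0,"rz": 0.025,"claw": 255},
    {"tx": 0,"ty": 0,"tz": 0,"rx": 0,"ry": 0,"rz": 0,"claw": 255}
  ]
}}

```text
t: 9.97
position: [0.4251, -0.0026, 0.0553]
ee_rot: [[0.982, 0.189, -0.0], [0.189, -0.982, 0.0], [-0.0, -0.0, -1.0]]
wrist_force: [0.3, 0.1, 0.4]
opening: 0.0001
gripper_force: 0.0
```

Request:
{"api": "send_rows", "payload": {
  "rows": [
    {"tx": 0,"ty": 0.002,"tz": 0,"rx": 0,"ry": 0,"rz": 0,"claw": 255},
    {"tx": 0,"ty": 0.005,"tz": 0,"rx": 0,"ry": 0,"rz": 0,"claw": 255},
    {"tx": 0,"ty": 0.005,"tz": 0,"rx": 0,"ry": 0,"rz": 0,"claw": 255},
    {"tx": -0.002,"ty": 0.003,"tz": 0,"rx": 0,"ry": 0,"rz": 0,"claw": 255},
    {"tx": 0,"ty": 0,"tz": 0,"rx": 0,"ry": 0,"rz": 0,"claw": 255},
    {"tx": 0,"ty": 0,"tz": 0,"rx": 0,"ry": 0,"rz": 0,"claw": 255},
    {"tx": 0,"ty": 0,"tz": 0,"rx": 0,"ry": 0,"rz": 0,"claw": 255},
    {"tx": 0,"ty": 0,"tz": 0,"rx": 0,"ry": 0,"rz": 0,"claw": 255},
    {"tx": 0,"ty": 0,"tz": 0,"rx": 0,"ry": 0,"rz": 0,"claw": 255},
    {"tx": 0,"ty": 0,"tz": 0,"rx": 0,"ry": 0,"rz": 0,"claw": 255}
  ]
}}

```text
t: 10.8
position: [0.4259, -0.0178, 0.0553]
ee_rot: [[0.982, 0.189, 0.0], [0.189, -0.982, 0.0], [0.0, -0.0, -1.0]]
wrist_force: [0.2, -0.6, -0.2]
opening: 0.0004
gripper_force: 0.0
```

```bash
python3 -c "
from h import *
tgt(-166,.12,.055); f,s=measure(0);save(f,'top3.png',(170,125,310,245),5)"
```

```text
t 10.8 p [ 0.4259 -0.0178  0.0553] az -162.0 r 0.1226 yaw 10.9 zaxis [ 0.  0. -1.] open 0.00035302670901670704 F [ 0.24 -0.64 -0.23]
tool delta [ 0.0018 -0.0086  0.0003] rz -0.054329846654938674
bowl [(np.int64(72), array([0.555, 0.064, 0.124]), np.float64(0.045), np.float64(74.4)), (np.int64(76), array([0.551, 0.072, 0.128]), np.float64(0.053), np.float64(80.5))]
arms [np.float64(-57.5), np.float64(62.1)]
```

View pics/top3.png

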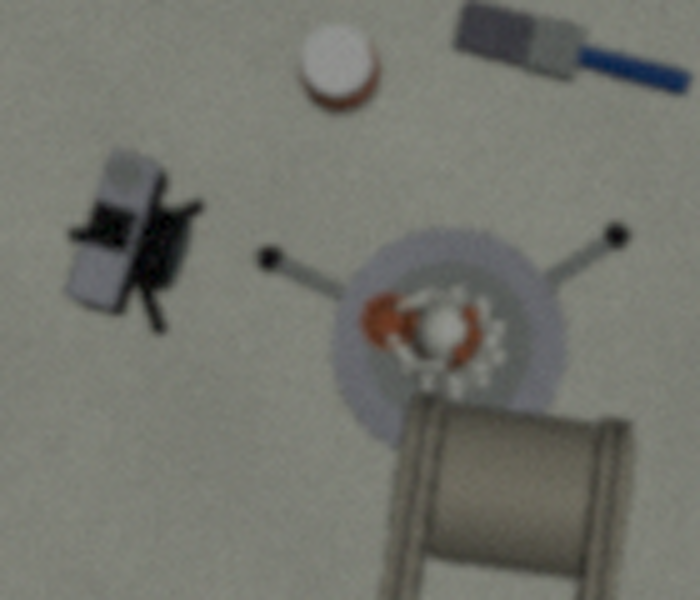

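```bash
python3 -c "
from h import *
f=grab('top')
for z in(.115,.125,.135):
  p=ontoz(f,170+382/5,125+320/5,z)[:2]-C; print(np.degrees(np.arctan2(p[1],p[0])),np.hypot(*p))
# camera: lens/back edges of body top at z~.155
for u,v in((145,160),(92,305)): print(ontoz(f,170+u/5,125+v/5,.155))
a=ontoz(f,170+145/5,125+160/5,.155)-ontoz(f,170+92/5,125+305/5,.155);print(np.degrees(np.arctan2(a[1],a[0]))+90)
R=manip.state()['ee_rot'];p=manip.state()['position']
print(p,R.T@(np.array([.510,-.312,.36])-p))
"
```

```text
74.23306392287459 0.04761067433498373
75.28447236902578 0.04691695220432221
76.36706267275173 0.04623949989857436
[0.66676285 0.22566142 0.155     ]
[0.56687064 0.26339959 0.155     ]
69.30399281007021
[ 0.4259368  -0.01783806  0.05531565] [ 0.02700022  0.30475948 -0.30466879]
```

The bowl bearing is about 74° and the camera's about 71°, already inside tolerance. I'll add a 2° nudge for margin, then retreat.

Request:
{"api": "send_rows", "payload": {
  "rows": [
    {"tx": 0.002,"ty": -0.005,"tz": 0,"rx": 0,"ry": 0,"rz": 0,"claw": 255},
    {"tx": 0,"ty": -0.005,"tz": 0,"rx": 0,"ry": 0,"rz": 0,"claw": 255},
    {"tx": 0,"ty": -0.004,"tz": 0,"rx": 0,"ry": 0,"rz": 0,"claw": 255},
    {"tx": 0,"ty": -0.003,"tz": 0,"rx": 0,"ry": 0,"rz": 0.02,"claw": 255},
    {"tx": 0,"ty": -0.0025,"tz": 0,"rx": 0,"ry": 0,"rz": 0.02,"claw": 255},
    {"tx": 0,"ty": 0,"tz": 0,"rx": 0,"ry": 0,"rz": 0,"claw": 255},
    {"tx": 0,"ty": 0,"tz": 0,"rx": 0,"ry": 0,"rz": 0,"claw": 255},
    {"tx": 0,"ty": 0.005,"tz": 0,"rx": 0,"ry": 0,"rz": 0,"claw": 255},
    {"tx": -0.001,"ty": 0.006,"tz": 0,"rx": 0,"ry": 0,"rz": 0,"claw": 255},
    {"tx": -0.001,"ty": 0.006,"tz": 0,"rx": 0,"ry": 0,"rz": 0,"claw": 255}
  ]
}}

```text
t: 11.78
position: [0.4249, -0.0161, 0.0553]
ee_rot: [[0.989, 0.15, 0.0], [0.15, -0.989, -0.0], [0.0, 0.0, -1.0]]
wrist_force: [0.4, 0.8, 0.2]
opening: 0.0001
gripper_force: 0.0
```

Request:
{"api": "send_rows", "payload": {
  "rows": [
    {"tx": 0,"ty": 0,"tz": 0,"rx": 0,"ry": 0,"rz": 0,"claw": 255},
    {"tx": 0,"ty": 0,"tz": 0,"rx": 0,"ry": 0,"rz": 0,"claw": 255},
    {"tx": 0,"ty": 0,"tz": 0,"rx": 0,"ry": 0,"rz": 0,"claw": 255},
    {"tx": 0,"ty": 0,"tz": 0,"rx": 0,"ry": 0,"rz": 0,"claw": 255},
    {"tx": 0,"ty": 0,"tz": -0.02,"rx": 0,"ry": 0,"rz": 0,"claw": 255},
    {"tx": 0,"ty": 0,"tz": -0.035,"rx": 0,"ry": 0,"rz": 0,"claw": 255},
    {"tx": 0,"ty": 0,"tz": -0.035,"rx": 0,"ry": 0,"rz": 0,"claw": 255},
    {"tx": 0,"ty": 0,"tz": -0.035,"rx": 0,"ry": 0,"rz": 0,"claw": 255},
    {"tx": 0,"ty": 0,"tz": -0.025,"rx": 0,"ry": 0,"rz": 0,"claw": 255},
    {"tx": 0,"ty": 0,"tz": 0,"rx": 0,"ry": 0,"rz": 0,"claw": 255}
  ]
}}

```text
t: 12.62
position: [0.428, -0.0158, 0.2119]
ee_rot: [[0.989, 0.15, 0.01], [0.15, -0.989, -0.002], [0.01, 0.003, -1.0]]
wrist_force: [0.4, 0.0, 0.9]
opening: -0.0003
gripper_force: 0.0
```

```bash
python3 -c "
from h import *
measure(0); s=manip.state(); R=s['ee_rot'];p=s['position']
print(s['t'],p,R.T@(np.array([.510,-.312,.15])-p))
"
```

```text
bowl [(np.int64(68), array([0.555, 0.064, 0.125]), np.float64(0.045), np.float64(73.8)), (np.int64(80), array([0.553, 0.071, 0.128]), np.float64(0.052), np.float64(78.7))]
arms [np.float64(-59.8), np.float64(59.8)]
12.7167 [ 0.42570373 -0.01550417  0.2065758 ] [0.03886498 0.30571374 0.05696562]
```

Request:
{"api": "send_rows", "payload": {
  "rows": [
    {"tx": 0.002,"ty": 0.018,"tz": 0,"rx": 0,"ry": 0,"rz": 0,"claw": 255},
    {"tx": 0.004,"ty": 0.036,"tz": 0,"rx": 0,"ry": 0,"rz": 0,"claw": 255},
    {"tx": 0.005,"ty": 0.036,"tz": 0,"rx": 0,"ry": 0,"rz": 0,"claw": 255},
    {"tx": 0.005,"ty": 0.036,"tz": 0,"rx": 0,"ry": 0,"rz": 0,"claw": 255},
    {"tx": 0.005,"ty": 0.036,"tz": 0,"rx": 0,"ry": 0,"rz": 0,"claw": 255},
    {"tx": 0.005,"ty": 0.036,"tz": 0,"rx": 0,"ry": 0,"rz": 0,"claw": 255},
    {"tx": 0.005,"ty": 0.036,"tz": 0,"rx": 0,"ry": 0,"rz": 0,"claw": 255},
    {"tx": 0.004,"ty": 0.036,"tz": 0,"rx": 0,"ry": 0,"rz": 0,"claw": 255},
    {"tx": 0.004,"ty": 0.036,"tz": 0,"rx": 0,"ry": 0,"rz": 0,"claw": 255},
    {"tx": 0,"ty": 0,"tz": 0,"rx": 0,"ry": 0,"rz": 0,"claw": 255}
  ]
}}

```text
t: 13.55
position: [0.5082, -0.317, 0.2015]
ee_rot: [[0.989, 0.146, -0.004], [0.146, -0.989, 0.001], [-0.004, -0.001, -1.0]]
wrist_force: [0.3, 0.6, 0.9]
opening: 0.0
gripper_force: 0.0
```

```bash
python3 -c "
from h import *
f=grab('top'); g=grab('scene'); s=manip.state(); R=s['ee_rot'];p=s['position']
print(s['t'],p,R.T@(np.array([.510,-.312,.06])-p)); save(g,'sh.png',(110,215,230,315),5)
P=g['P'];m=(np.hypot(P[...,0]-.51,P[...,1]+.312)<.009)&(P[...,2]<.06);print(m.sum(),np.nanmedian(P[m],0))
d=P[...,:2]-C;measure(0)
"
```

```text
13.65 [ 0.50787655 -0.31260899  0.20216003] [0.002669   0.00022247 0.14215196]
37 [ 0.5103423  -0.31162106  0.02252669]
bowl [(np.int64(69), array([0.556, 0.063, 0.124]), np.float64(0.045), np.float64(73.3)), (np.int64(81), array([0.554, 0.072, 0.128]), np.float64(0.053), np.float64(77.8))]
arms [np.float64(-59.8), np.float64(60.0), np.float64(-179.8)]
```

View pics/sh.png

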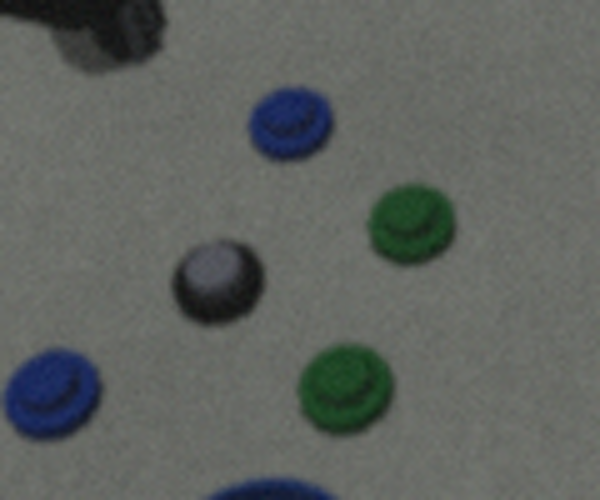

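The silver button at (212,265) in the crop is where I measured it, top near z 0.023–0.026, with blue and green decoys around it. The gripper is above it, so I'll descend to just over the top.

Request:
{"api": "send_rows", "payload": {
  "rows": [
    {"tx": 0.002,"ty": 0,"tz": 0.015,"rx": 0,"ry": 0,"rz": 0,"claw": 255},
    {"tx": 0,"ty": 0,"tz": 0.03,"rx": 0,"ry": 0,"rz": 0,"claw": 255},
    {"tx": 0,"ty": 0,"tz": 0.03,"rx": 0,"ry": 0,"rz": 0,"claw": 255},
    {"tx": 0,"ty": 0,"tz": 0.025,"rx": 0,"ry": 0,"rz": 0,"claw": 255},
    {"tx": 0,"ty": 0,"tz": 0.02,"rx": 0,"ry": 0,"rz": 0,"claw": 255},
    {"tx": 0,"ty": 0,"tz": 0.015,"rx": 0,"ry": 0,"rz": 0,"claw": 255},
    {"tx": 0,"ty": 0,"tz": 0.01,"rx": 0,"ry": 0,"rz": 0,"claw": 255},
    {"tx": 0,"ty": 0,"tz": 0,"rx": 0,"ry": 0,"rz": 0,"claw": 255},
    {"tx": 0,"ty": 0,"tz": 0,"rx": 0,"ry": 0,"rz": 0,"claw": 255},
    {"tx": 0,"ty": 0,"tz": 0,"rx": 0,"ry": 0,"rz": 0,"claw": 255}
  ]
}}

```text
t: 14.58
position: [0.5119, -0.312, 0.0618]
ee_rot: [[0.989, 0.15, 0.002], [0.15, -0.989, -0.001], [0.002, 0.001, -1.0]]
wrist_force: [0.3, 0.6, 0.8]
opening: -0.0001
gripper_force: 0.0
```

Request:
{"api": "send_rows", "payload": {
  "rows": [
    {"tx": 0,"ty": 0,"tz": 0.001,"rx": 0,"ry": 0,"rz": 0,"claw": 255},
    {"tx": 0,"ty": 0,"tz": 0.001,"rx": 0,"ry": 0,"rz": 0,"claw": 255},
    {"tx": 0,"ty": 0,"tz": 0.001,"rx": 0,"ry": 0,"rz": 0,"claw": 255},
    {"tx": 0,"ty": 0,"tz": 0.001,"rx": 0,"ry": 0,"rz": 0,"claw": 255},
    {"tx": 0,"ty": 0,"tz": 0.001,"rx": 0,"ry": 0,"rz": 0,"claw": 255},
    {"tx": 0,"ty": 0,"tz": 0.001,"rx": 0,"ry": 0,"rz": 0,"claw": 255},
    {"tx": 0,"ty": 0,"tz": 0.001,"rx": 0,"ry": 0,"rz": 0,"claw": 255},
    {"tx": 0,"ty": 0,"tz": 0,"rx": 0,"ry": 0,"rz": 0,"claw": 255},
    {"tx": 0,"ty": 0,"tz": 0,"rx": 0,"ry": 0,"rz": 0,"claw": 255},
    {"tx": 0,"ty": 0,"tz": 0,"rx": 0,"ry": 0,"rz": 0,"claw": 255}
  ]
}}

```text
t: 15.42
position: [0.511, -0.312, 0.0533]
ee_rot: [[0.989, 0.149, -0.0], [0.149, -0.989, 0.0], [-0.0, -0.0, -1.0]]
wrist_force: [0.1, -0.5, 0.1]
opening: 0.0003
gripper_force: 0.0
```

Tip at 31 mm with no contact yet.

Request:
{"api": "send_rows", "payload": {
  "rows": [
    {"tx": 0,"ty": 0,"tz": 0.001,"rx": 0,"ry": 0,"rz": 0,"claw": 255},
    {"tx": 0,"ty": 0,"tz": 0.001,"rx": 0,"ry": 0,"rz": 0,"claw": 255},
    {"tx": 0,"ty": 0,"tz": 0.001,"rx": 0,"ry": 0,"rz": 0,"claw": 255},
    {"tx": 0,"ty": 0,"tz": 0.001,"rx": 0,"ry": 0,"rz": 0,"claw": 255},
    {"tx": 0,"ty": 0,"tz": 0.001,"rx": 0,"ry": 0,"rz": 0,"claw": 255},
    {"tx": 0,"ty": 0,"tz": 0.001,"rx": 0,"ry": 0,"rz": 0,"claw": 255},
    {"tx": 0,"ty": 0,"tz": 0.001,"rx": 0,"ry": 0,"rz": 0,"claw": 255},
    {"tx": 0,"ty": 0,"tz": 0.001,"rx": 0,"ry": 0,"rz": 0,"claw": 255},
    {"tx": 0,"ty": 0,"tz": 0,"rx": 0,"ry": 0,"rz": 0,"claw": 255},
    {"tx": 0,"ty": 0,"tz": 0,"rx": 0,"ry": 0,"rz": 0,"claw": 255}
  ]
}}

```text
t: 16.25
position: [0.511, -0.3119, 0.0452]
ee_rot: [[0.989, 0.149, -0.0], [0.149, -0.989, 0.0], [-0.0, -0.0, -1.0]]
wrist_force: [0.0, -1.1, -0.1]
opening: -0.0003
gripper_force: 0.0
```

Request:
{"api": "send_rows", "payload": {
  "rows": [
    {"tx": 0,"ty": 0,"tz": 0.001,"rx": 0,"ry": 0,"rz": 0,"claw": 255},
    {"tx": 0,"ty": 0,"tz": 0.001,"rx": 0,"ry": 0,"rz": 0,"claw": 255},
    {"tx": 0,"ty": 0,"tz": 0.001,"rx": 0,"ry": 0,"rz": 0,"claw": 255},
    {"tx": 0,"ty": 0,"tz": 0,"rx": 0,"ry": 0,"rz": 0,"claw": 255},
    {"tx": 0,"ty": 0,"tz": 0,"rx": 0,"ry": 0,"rz": 0,"claw": 255},
    {"tx": 0,"ty": 0,"tz": 0,"rx": 0,"ry": 0,"rz": 0,"claw": 255},
    {"tx": 0,"ty": 0,"tz": 0,"rx": 0,"ry": 0,"rz": 0,"claw": 255},
    {"tx": 0,"ty": 0,"tz": 0,"rx": 0,"ry": 0,"rz": 0,"claw": 255},
    {"tx": 0,"ty": 0,"tz": 0,"rx": 0,"ry": 0,"rz": 0,"claw": 255},
    {"tx": 0,"ty": 0,"tz": 0,"rx": 0,"ry": 0,"rz": 0,"claw": 255}
  ]
}}

```text
t: 17.08
position: [0.5112, -0.3121, 0.0424]
ee_rot: [[0.989, 0.149, 0.0], [0.149, -0.989, -0.0], [0.0, 0.0, -1.0]]
wrist_force: [1.3, -0.7, 2.1]
opening: 0.0001
gripper_force: 1.1
```

Request:
{"api": "send_rows", "payload": {
  "rows": [
    {"tx": 0,"ty": 0,"tz": 0.001,"rx": 0,"ry": 0,"rz": 0,"claw": 255},
    {"tx": 0,"ty": 0,"tz": 0.001,"rx": 0,"ry": 0,"rz": 0,"claw": 255},
    {"tx": 0,"ty": 0,"tz": 0.001,"rx": 0,"ry": 0,"rz": 0,"claw": 255},
    {"tx": 0,"ty": 0,"tz": 0,"rx": 0,"ry": 0,"rz": 0,"claw": 255},
    {"tx": 0,"ty": 0,"tz": 0,"rx": 0,"ry": 0,"rz": 0,"claw": 255},
    {"tx": 0,"ty": 0,"tz": 0,"rx": 0,"ry": 0,"rz": 0,"claw": 255},
    {"tx": 0,"ty": 0,"tz": 0,"rx": 0,"ry": 0,"rz": 0,"claw": 255},
    {"tx": 0,"ty": 0,"tz": 0,"rx": 0,"ry": 0,"rz": 0,"claw": 255},
    {"tx": 0,"ty": 0,"tz": 0,"rx": 0,"ry": 0,"rz": 0,"claw": 255},
    {"tx": 0,"ty": 0,"tz": 0,"rx": 0,"ry": 0,"rz": 0,"claw": 255}
  ]
}}

```text
t: 17.92
position: [0.5112, -0.3121, 0.0394]
ee_rot: [[0.989, 0.149, 0.0], [0.149, -0.989, -0.0], [0.0, 0.0, -1.0]]
wrist_force: [1.5, -1.0, 4.5]
opening: -0.0003
gripper_force: 2.0
```

Request:
{"api": "send_rows", "payload": {
  "rows": [
    {"tx": 0,"ty": 0,"tz": 0.001,"rx": 0,"ry": 0,"rz": 0,"claw": 255},
    {"tx": 0,"ty": 0,"tz": 0.001,"rx": 0,"ry": 0,"rz": 0,"claw": 255},
    {"tx": 0,"ty": 0,"tz": 0,"rx": 0,"ry": 0,"rz": 0,"claw": 255},
    {"tx": 0,"ty": 0,"tz": 0,"rx": 0,"ry": 0,"rz": 0,"claw": 255},
    {"tx": 0,"ty": 0,"tz": 0,"rx": 0,"ry": 0,"rz": 0,"claw": 255},
    {"tx": 0,"ty": 0,"tz": 0,"rx": 0,"ry": 0,"rz": 0,"claw": 255},
    {"tx": 0,"ty": 0,"tz": 0,"rx": 0,"ry": 0,"rz": 0,"claw": 255},
    {"tx": 0,"ty": 0,"tz": 0,"rx": 0,"ry": 0,"rz": 0,"claw": 255},
    {"tx": 0,"ty": 0,"tz": 0,"rx": 0,"ry": 0,"rz": 0,"claw": 255},
    {"tx": 0,"ty": 0,"tz": 0,"rx": 0,"ry": 0,"rz": 0,"claw": 255}
  ]
}}

```text
t: 18.75
position: [0.5112, -0.3121, 0.038]
ee_rot: [[0.989, 0.149, 0.0], [0.149, -0.989, -0.0], [0.0, 0.0, -1.0]]
wrist_force: [-1.9, 1.1, 10.7]
opening: -0.0002
gripper_force: 5.0
```

Force jumped to 10.7 N and the tool stopped short of the commanded depth, so the button is on its stop. One more millimetre, then release and lift.

Request:
{"api": "send_rows", "payload": {
  "rows": [
    {"tx": 0,"ty": 0,"tz": 0.001,"rx": 0,"ry": 0,"rz": 0,"claw": 255},
    {"tx": 0,"ty": 0,"tz": 0,"rx": 0,"ry": 0,"rz": 0,"claw": 255},
    {"tx": 0,"ty": 0,"tz": 0,"rx": 0,"ry": 0,"rz": 0,"claw": 255},
    {"tx": 0,"ty": 0,"tz": 0,"rx": 0,"ry": 0,"rz": 0,"claw": 255},
    {"tx": 0,"ty": 0,"tz": -0.005,"rx": 0,"ry": 0,"rz": 0,"claw": 255},
    {"tx": 0,"ty": 0,"tz": -0.01,"rx": 0,"ry": 0,"rz": 0,"claw": 255},
    {"tx": 0,"ty": 0,"tz": -0.02,"rx": 0,"ry": 0,"rz": 0,"claw": 255},
    {"tx": 0,"ty": 0,"tz": -0.03,"rx": 0,"ry": 0,"rz": 0,"claw": 255},
    {"tx": 0,"ty": 0,"tz": -0.03,"rx": 0,"ry": 0,"rz": 0,"claw": 255},
    {"tx": 0,"ty": 0,"tz": -0.03,"rx": 0,"ry": 0,"rz": 0,"claw": 255}
  ]
}}

```text
t: 19.58
position: [0.5099, -0.3112, 0.1615]
ee_rot: [[0.989, 0.149, -0.003], [0.149, -0.989, 0.002], [-0.002, -0.002, -1.0]]
wrist_force: [-0.1, 0.0, -0.3]
opening: -0.0001
gripper_force: 0.0
```

Request:
{"api": "send_rows", "payload": {
  "rows": [
    {"tx": 0,"ty": 0,"tz": -0.02,"rx": 0,"ry": 0,"rz": 0,"claw": 255},
    {"tx": 0,"ty": 0,"tz": -0.01,"rx": 0,"ry": 0,"rz": 0,"claw": 255},
    {"tx": 0,"ty": 0,"tz": 0,"rx": 0,"ry": 0,"rz": 0,"claw": 255},
    {"tx": 0,"ty": 0,"tz": 0,"rx": 0,"ry": 0,"rz": 0,"claw": 255},
    {"tx": 0,"ty": 0,"tz": 0,"rx": 0,"ry": 0,"rz": 0,"claw": 255},
    {"tx": 0,"ty": 0,"tz": 0,"rx": 0,"ry": 0,"rz": 0,"claw": 255},
    {"tx": 0,"ty": 0,"tz": 0,"rx": 0,"ry": 0,"rz": 0,"claw": 255},
    {"tx": 0,"ty": 0,"tz": 0,"rx": 0,"ry": 0,"rz": 0,"claw": 255},
    {"tx": 0,"ty": 0,"tz": 0,"rx": 0,"ry": 0,"rz": 0,"claw": 255},
    {"tx": 0,"ty": 0,"tz": 0,"rx": 0,"ry": 0,"rz": 0,"claw": 255}
  ]
}}

```text
t: 20.42
position: [0.5109, -0.3119, 0.1909]
ee_rot: [[0.989, 0.149, -0.0], [0.149, -0.989, 0.0], [-0.0, -0.0, -1.0]]
wrist_force: [-1.0, 0.4, 0.7]
opening: 0.0
gripper_force: 0.0
```

```bash
python3 -c "
from h import *
measure(0); print(manip.state()['position']); print(manip.hand_in())"
```

```text
bowl [(np.int64(72), array([0.555, 0.063, 0.126]), np.float64(0.045), np.float64(73.8)), (np.int64(78), array([0.553, 0.072, 0.128]), np.float64(0.053), np.float64(79.2))]
arms [np.float64(-59.8), np.float64(59.9), np.float64(-179.8)]
[ 0.51100138 -0.31195531  0.19120676]
the job is handed in; nothing more can be done
None
```

The figure was turned to face the camera to within about 3° by the top-view measurement (the scene view, less reliable, read about 7° off), then the shutter button was pressed to its stop and released, and the job is handed in; no verdict was returned.

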